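Drive a worn flanged bush out of a carriage bracket with a drift

TASK

The worn bronze bush has to come out of the aluminium carriage bracket clamped in the vice. Take the drift from its V-rest and push the bush through from its plain end, so that it comes out flange first and drops into the steel tray, then draw the drift back out of the bore and lay it in its rest as it lay before. Touch the bush with nothing but the drift, and leave the other things on the bench where they are.

Things in the scene. Friction and masses are not known exactly. Their poses are not given: they have to be found in the camera images.
- bore (a point): Centre of the horizontal bore in the bracket's foot, on its axis, half-way through (32 mm from each end face), about 90 mm above the bench. Bore diameter 35 mm, along this point's y: the plain (entry) end is at -y, the exit, where the bush's flange shows, at +y; x is level, z up. It stays put. On the -y side nothing stands above 55 mm in line with the bore for 250 mm
- bracket: Aluminium carriage bracket, foot-up: foot block 60 mm (x) by 64 mm (y, along the bore) by 60 mm high, its top 120 mm above the bench; its leg is clamped below. Origin on the bench under the bore's centre
- vise: Grey machine vice bolted to the bench; jaws 64 mm wide along y, tops 54 mm above the bench, base 76 mm wide (y), its screw on the -x side. Same origin and axes as the bracket; neither moves
- bush_mid (a point): Flanged bronze bush, about 0.3 kg: barrel 34 mm in diameter, 20 mm hole, flange 46 mm in diameter, 5 mm thick at the +y end, 70 mm long in all; this point is its centre. It starts tight in the bore: plain end flush with the block's -y face, flange 1 mm off the +y face. It slides to +y under a push of some 8 to 16 N and tips out once its plain end nears the +y face
- drift_grip (a point): Place to hold the drift, on its axis. A straight rod 200 mm long, 0.3 kg: octagonal dark steel handle 28 mm across flats, 100 mm long, then round aluminium shank 24 mm thick, 100 mm long, flat nose. y points to the nose; this point is 32 mm behind the handle's front shoulder, 132 mm behind the nose. In the rest two flats of the handle stand upright (facing +x, -x); the axis is level, 46 mm up
- drift_nose (a point): Centre of the drift's flat nose face, on the axis; same axes as drift_grip
- cradle (a point): Where drift_grip lies when the drift is in its rest, 46 mm above the bench; y along the drift towards its nose, z up. One V-notched cheek carries the handle, 43 mm behind this point (-y), the other the shank, 95 mm ahead (+y); the V flanks slope 45 degrees and centre the drift sideways. The fingers have room between the cheeks
- rest: The drift's wooden V-rest, fixed to the bench: base 72 mm (x) by 176 mm (y), 12 mm thick, two cheeks 12 mm thick, 64 mm wide, tops 50 mm above the bench. Origin at the centre of its underside
- bush: The same bush; origin on its axis, 32 mm from the plain end, y along the axis towards the flange
- drift: The same drift; origin on its axis at the middle of the handle, 18 mm behind drift_grip; y to the nose
- tray: Loose dark steel catch tray, open on top, 130 mm (x) by 140 mm (y), 40 mm high, 4 mm walls, 0.8 kg; origin at the centre of its underside. It stands on the +y side of the vice under the bore's exit, its near wall 13 to 20 mm beyond the block's +y face
- reel: Bystander: aluminium-coloured solder reel standing on end, 62 mm in diameter, 54 mm high; origin at the centre of its underside
- wood_block: Bystander: wooden block 60 x 85 x 45 mm; origin at the centre of its underside
- flux_jar: Bystander: small amber glass jar with a black cap, 54 mm in diameter, 60 mm high; origin at the centre of its underside
- screwdriver: Bystander: black-handled screwdriver 170 mm long lying on the bench
There are look-alikes about, which are no part of the job. Of the things that look like the rest, the smaller one is meant.

How it is judged:
By the outcome, as a careful person would: the job done as asked, in the order asked, and still so for the second after the job is handed in, with the robot touching nothing.
It also fails if it takes over 48 s, if anything falls off the work surface, if the arm or the gripper's body presses on something with over 40 N, if the wrist force passes 120 N, or if a joint passes its speed limit or range.

ROBOT

A 6-joint arm with a two-finger parallel gripper is mounted at the origin on the work surface. World frame = base frame: x ahead of the robot, y to its left, z up, the work surface at z = 0. Lengths are in m, angles in rad, forces in N, time in s.
With the tool pointing down it reaches from about 0.275 to 1 m from the base axis. Payload 8.4 kg.
Tool frame: the origin (TCP) lies at the very end of the fingers, on their centre line; the grasp point (between the pads) lies hold_point_z behind it (hold_point_z is the distance from the TCP to the grasp point, in m); x points along the fingers, z is the direction in which the jaws open and shut, and the axes are right-handed (so a half turn about x gives the same grasp; the last joint's range is limited). The gripper opens to 85 mm and grips with 20 to 120 N. Pads are 22 mm wide; open, the fingers measure 114 mm over their backs; the gripper's body (76 mm by 85 mm) begins 54 mm behind the grasp point. The pads swing forward as they close: fully open they stand 13 mm farther back than shut.
Start: joints at [-1.198, 0.353, 1.633, -0, 1.155, -0.002], TCP at [0.229, -0.582, 0.231] pointing down, gripper open.
Joint ranges: [-2.63, 2.63], [-0.92, 2.1], [0.06, 2.66], [-1.3, 4.44], [0, 2.69], [-3.02, 3.02]. Speed limits (rad/s): [2.22, 2.22, 2.79, 3.14, 3.14, 3.14].

INTERFACE

Orientations are given as a rotation vector (axis times angle).
In Python, from workcell import * gives the robot as it stands.
- The arm moves only by the tool carry_out, never from a script. Its argument "series" is a list of rows, each a list of 7 numbers: the opening, from -1 (shut) to 1 (fully open), so that 0 is half open, then the shift along the tool's x, y, z in m, then the turn, a rotation vector about the tool's x, y, z in degrees. In form: [[claw, dx, dy, dz, wx, wy, wz], ...]. A call has exactly 10 rows; each row is the pose to reach, as a shift and turn from the pose commanded when the call began, along the tool's axes at that moment; what a row does not reach only later rows make up. A row lasts 1/12 s, in which the tool goes at most 41.7 mm and 7.16 degrees, less where a joint would pass 70% of its speed; a pose out of reach is approached as far as the arm can. A call with a gripper value outside its range is refused whole. The fingers move at their own pace and stop on an object; "squeeze" is the grip in N (left out, the last holds). Time passes only in rows, so rows that repeat a pose let the fingers close, or fill a call up. It gives the time, the measured TCP pose, the force and the opening at its end, in the units of the state.
- state(): the state, without advancing time (a new reading comes with each control period).
- grab_frame(name): name is "scene" or "top" or "wrist"; returns (picture, depth): 384x512x3 uint8, blue, green, red; 384x512 float32, m along the optical axis (not along the pixel's ray), 0 where there is no reading.
- get_calibration(name): a dict with "fov_y" (degrees; the focal length in pixels is half the picture's height over the tangent of half this angle, whatever the lens; pixels are square), "cx", "cy" (the principal point, pixels), "dist_coeffs" ([k1, k2, p1, p2, k3] as OpenCV has them; the pictures are not rectified), "extrinsics" (4x4, takes a point from camera to world coordinates); the wrist camera has in their place "T_tool_cam" (4x4, takes a point from camera to tool coordinates, whose origin is the TCP and whose axes are the tool frame's). Camera axes: x right, y down, z forward; pixel columns grow to the right and rows downward; lengths in m; the calibration is good to about 2 mm. A picture is of the moment at which its call begins: read the wrist's pose just before it. get_calibration takes no time and is no camera call.
- sign_off(): hands the job in, once; it reports no verdict.
The state is a dict: "clock": time; "joints": joint angles; "joint_velocities": joint speeds; "tau": joint torques, N m; "tool_pos": TCP position; "tool_rot": TCP orientation; "wrist_force": force on the tool from outside, world axes, zero at the start; "ft_torque": the same for the moment, N m; "width": opening from 0.0 (shut) to 1.0 (fully open).
Only numpy, scipy, OpenCV 4.12 (cv2) and the standard library are available. Lean on these libraries where they do the work, as an engineer would, in place of code of your own. Each camera call takes 0.05 s, during which the arm holds its last target.

## Working session

There is one attempt and no reset: what is moved stays moved. The work goes in short steps, Python scripts to look and compute and a tool call to move; the robot and the scene stay as the last step left them, time stands still between calls to the robot, and variables do not carry over. Pictures are saved under pics/ and viewed, and the job is handed in when it is done.

Besides the shell and the picture viewer there is one more tool, called after "Call:" as name(argument=value, ...) on one line, values as JSON. carry_out: Moves the arm, as the interface text tells. Its arguments: {"type":"object","properties":{"series":{"type":"array","items":{"type":"array","items":{"type":"number"}}},"squeeze":{"type":"number"}},"required":["series"]}

```bash
ls; mkdir -p pics
cat > h.py <<'E'
from workcell import *
import numpy as np, cv2
from scipy.spatial.transform import Rotation as R
def K(c):
    f=192/np.tan(np.radians(c["fov_y"])/2); return np.array([[f,0,c["cx"]],[0,f,c["cy"]],[0,0,1]])
E
python3 - <<'E'
from h import *
s=state();print(s)
for n in("scene","top","wrist"):
    c=get_calibration(n);print(n,c)
    p,d=grab_frame(n);cv2.imwrite(f"pics/{n}0.png",p);np.save(f"pics/{n}0.npy",d)
    print(state()["clock"])
E
```

```text
pics
{'clock': 0.0, 'joints': array([-1.19838432e+00,  3.53717152e-01,  1.63413565e+00,  1.16965441e-05,
        1.15522457e+00, -2.41325463e-03]), 'joint_velocities': array([ 0.00183378,  0.00013242, -0.00062999,  0.00099938,  0.00028964,
        0.00172146]), 'tau': array([-4.66034253e-04, -6.05245256e+01, -3.42071700e+01,  2.68097519e-04,
        9.32007737e-03, -6.15870661e-06]), 'tool_pos': array([ 0.22863616, -0.58115264,  0.23051795]), 'tool_rot': array([ 0.92968163,  1.36477555, -0.92828291]), 'wrist_force': array([ 0.36010887, -0.03951502, -0.38889641]), 'ft_torque': array([ 0.05100975, -0.01774025, -0.00963809]), 'width': 1.0048077261846613}
scene {'fov_y': 49.48693057467527, 'cx': 250.5086761887413, 'cy': 193.24923613077272, 'dist_coeffs': array([0.00209541, 0.        , 0.        , 0.        , 0.        ]), 'extrinsics': array([[-0.81352107,  0.41915589, -0.40310273,  0.92149271],
       [ 0.58130257,  0.60574516, -0.54328641,  0.55292068],
       [ 0.01645583, -0.6762996 , -0.73644284,  0.7967173 ],
       [ 0.        ,  0.        ,  0.        ,  1.        ]])}
0.05
top {
[... 265 characters left out ...]
69169 ,  0.02470482, -0.01722089],
       [-0.02763502, -0.11457236, -0.99303045,  1.44395141],
       [ 0.        ,  0.        ,  0.        ,  1.        ]])}
0.1
wrist {'fov_y': 60.535168440660954, 'cx': 250.62779935272368, 'cy': 199.31353900707416, 'dist_coeffs': array([-0.02809249,  0.        ,  0.        ,  0.        ,  0.        ]), 'T_tool_cam': array([[-1.44526992e-03, -2.85802321e-01,  9.58287506e-01,
        -1.43274726e-01],
       [ 6.49562635e-04, -9.58288573e-01, -2.85801660e-01,
         7.30063408e-02],
       [ 9.99998745e-01,  2.09407217e-04,  1.57063215e-03,
        -7.02900151e-04],
       [ 0.00000000e+00,  0.00000000e+00,  0.00000000e+00,
         1.00000000e+00]])}
0.15
```

```bash
python3 -c "
import workcell
print([ (k,getattr(workcell,k)) for k in dir(workcell) if not k.startswith('__')])"
```

```text
[('MotionError', <class 'workcell.MotionError'>), ('get_calibration', <function make.<locals>.<lambda> at 0x7f3175e40720>), ('grab_frame', <function make.<locals>.drawn_camera at 0x7f3175e40180>), ('hold_point_z', 0.0187), ('sign_off', <function connect.<locals>.done at 0x7f3175db37e0>), ('state', <function make.<locals>.<lambda> at 0x7f3175e40680>)]
```

View pics/scene0.png

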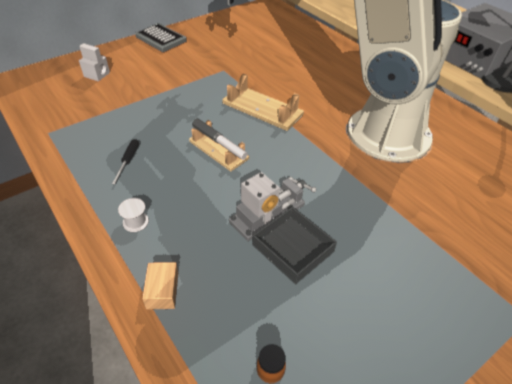

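View pics/top0.png

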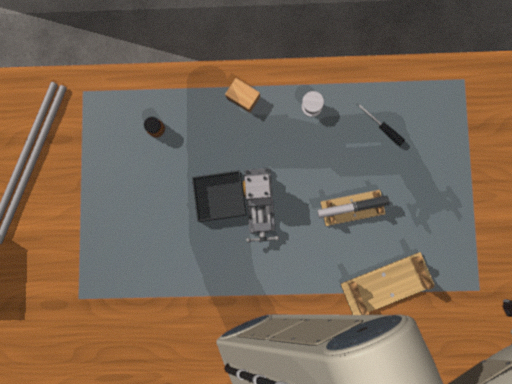

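View pics/wrist0.png

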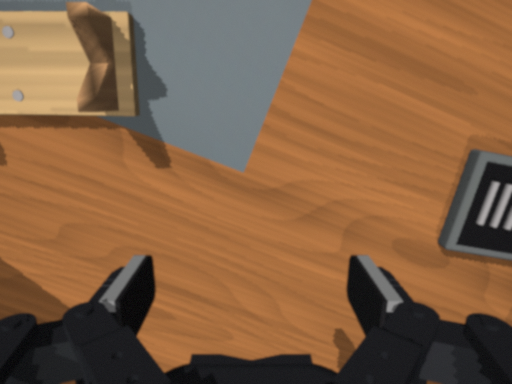

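```bash
cat >> h.py <<'E'
def cam(n,s=None):
    c=get_calibration(n)
    if n=="wrist":
        T=np.eye(4);T[:3,:3]=R.from_rotvec(s["tool_rot"]).as_matrix();T[:3,3]=s["tool_pos"]
        return K(c),c["dist_coeffs"],T@c["T_tool_cam"]
    return K(c),c["dist_coeffs"],c["extrinsics"]
def rays(cm,px):
    k,d,T=cm
    u=cv2.undistortPoints(np.array(px,float).reshape(-1,1,2),k,d).reshape(-1,2)
    return T[:3,3],np.c_[u,np.ones(len(u))]@T[:3,:3].T
def onplane(cm,px,z):
    o,r=rays(cm,px); return o+r*((z-o[2])/r[:,2])[:,None]
def cloud(cm,d):
    v,u=np.mgrid[0:384,0:512]
    o,r=rays(cm,np.c_[u.ravel(),v.ravel()])
    return (o+r*d.reshape(-1,1)).reshape(384,512,3)
def proj(cm,P):
    k,d,T=cm; Ti=np.linalg.inv(T)
    return cv2.projectPoints(np.array(P,float).reshape(-1,1,3),cv2.Rodrigues(Ti[:3,:3])[0],Ti[:3,3],k,d)[0].reshape(-1,2)
E
python3 - <<'E'
from h import *
p=cv2.imread("pics/top0.png")
c=p[150:260,180:410];cv2.imwrite("pics/topc.png",cv2.resize(c,None,fx=3.4,fy=3.4,interpolation=cv2.INTER_CUBIC))
p=cv2.imread("pics/scene0.png")
c=p[105:285,180:345];cv2.imwrite("pics/scenec.png",cv2.resize(c,None,fx=3.3,fy=3.3,interpolation=cv2.INTER_CUBIC))
d=np.load("pics/top0.npy");X=cloud(cam("top"),d)
for u,v in [(258,185),(250,185),(268,185),(220,197),(262,215),(320,212),(386,202),(355,207),(370,205),(313,103),(150,127),(300,240)]:
    print(u,v,X[v,u].round(3))
E
```

```text
258 185 [0.522 0.041 0.118]
250 185 [0.522 0.062 0.119]
268 185 [0.521 0.014 0.121]
220 197 [0.503 0.158 0.004]
262 215 [0.445 0.035 0.044]
320 212 [ 0.448 -0.129  0.057]
386 202 [ 0.471 -0.313  0.062]
355 207 [ 0.46  -0.228  0.056]
370 205 [ 0.464 -0.269  0.061]
313 103 [ 0.765 -0.121  0.05 ]
150 127 [0.705 0.351 0.062]
300 240 [ 0.372 -0.073  0.005]
```

View pics/topc.png

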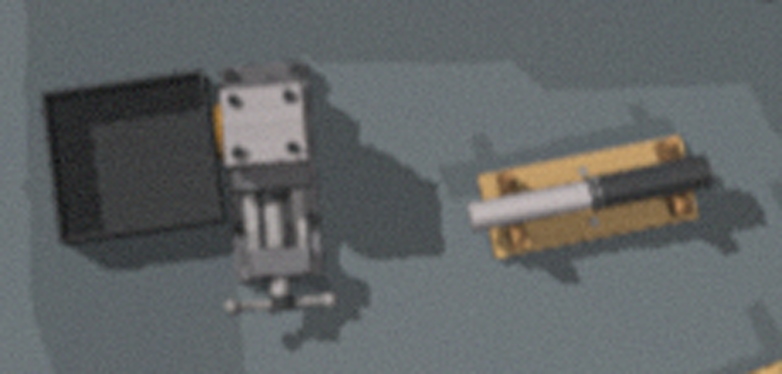

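View pics/scenec.png

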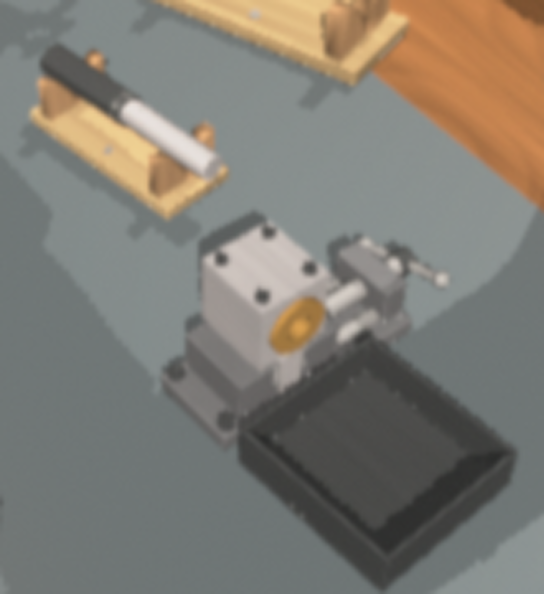

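Run:
```python
from h import *
s=state();print(R.from_rotvec(s["tool_rot"]).as_matrix().round(3))
d=np.load("pics/top0.npy");X=cloud(cam("top"),d)
def fit(m):
    m=m.astype(np.uint8);n,l,st,_=cv2.connectedComponentsWithStats(m)
    for i in range(1,n):
        if st[i,4]>30:
            P=X[l==i];px=np.argwhere(l==i)[:,::-1].astype(np.float32)
            r=cv2.minAreaRect((P[:,:2]*1000).astype(np.float32))
            print(st[i],P.mean(0).round(4),np.median(P[:,2]).round(4),[np.round(q,1) for q in r])
reg=np.zeros((384,512),bool);reg[175:245,305:410]=1
fit(reg&(X[...,2]>0.0515)&(X[...,2]<.08))
reg[:]=0;reg[150:260,180:290]=1
print("block");fit(reg&(X[...,2]>0.1))
print("tray");fit(reg&(X[...,2]<.05)&(X[...,2]>.03))
```

```text
[[-0.     0.931  0.366]
 [ 0.001  0.366 -0.931]
 [-1.     0.    -0.001]]
[318 196  72  22 609] [ 0.4611 -0.2289  0.0579] 0.0579 [array([ 460.2, -223.5]), array([ 27.7, 202.1]), np.float64(9.9)]
block
[244 175  26  25 569] [0.516  0.0447 0.1225] 0.1205 [array([449.4,  34.9]), array([200.6,  73.9]), np.float64(8.9)]
tray
[192 171  54  51 309] [0.5045 0.1631 0.0392] 0.0396 [array([503.1, 159.2]), array([130.9, 140.9]), np.float64(6.9)]
[254 205  11  19 113] [0.4493 0.0392 0.0424] 0.0424 [array([447.5,  42.9]), array([28.2, 51.2]), np.float64(88.8)]
[251 230  19  12  99] [0.3819 0.0386 0.0423] 0.0428 [array([386.8,  41.5]), array([50.5, 30.9]), np.float64(88.7)]
```

Call:
carry_out(series=[[0.3,-0.07,0.497,-0.483,-73.5,0,0],[0.3,-0.07,0.497,-0.483,-73.5,0,0],[0.3,-0.07,0.497,-0.483,-73.5,0,0],[0.3,-0.07,0.497,-0.483,-73.5,0,0],[0.3,-0.07,0.497,-0.483,-73.5,0,0],[0.3,-0.07,0.497,-0.483,-73.5,0,0],[0.3,-0.07,0.497,-0.483,-73.5,0,0],[0.3,-0.07,0.497,-0.483,-73.5,0,0],[0.3,-0.07,0.497,-0.483,-73.5,0,0],[0.3,-0.07,0.497,-0.483,-73.5,0,0]])

```text
clock: 0.98
tool_pos: [0.3999, -0.202, 0.2734]
tool_rot: [-0.047, 1.57, 0.047]
wrist_force: [1.5, 0.3, 0.0]
width: 0.654
```

```bash
cat >> h.py <<'E'
def show():
    s=state();M=R.from_rotvec(s["tool_rot"]).as_matrix()
    print("t",round(s["clock"],2),"pos",s["tool_pos"].round(4),"zang",np.degrees(np.arctan2(M[1,2],M[0,2])).round(2),"x",M[:,0].round(4),"F",s["wrist_force"].round(1),"T",s["ft_torque"].round(2),"w",round(s["width"],3),"j",s["joints"].round(2))
    return s,M
def go(P,zang):
    s,M=show()
    d=M.T@(np.array(P)-s["tool_pos"])
    a=np.radians(zang);z=np.array([np.cos(a),np.sin(a),0]);x=np.array([0,0,-1.]);N=np.c_[x,np.cross(z,x),z]
    print("move mm",(d*1000).round(1),"turn",np.degrees(R.from_matrix(M.T@N).as_rotvec()).round(2))
E
python3 -c "
from h import *
go([.515,.05,.30],5)"
```

```text
t 0.98 pos [ 0.3999 -0.202   0.2734] zang 3.43 x [ 3.e-04 -1.e-04 -1.e+00] F [1.5 0.3 0. ] T [ 0.02 -0.06  0.04] w 0.654 j [-0.47  0.03  1.94  0.    1.17 -0.53]
move mm [-26.6 244.7 129.9] turn [-1.57  0.02  0.01]
```

Call:
carry_out(series=[[0.3,-0.025,0.225,0.12,-1,0,0],[0.3,-0.025,0.225,0.12,-1,0,0],[0.3,-0.025,0.225,0.12,-1,0,0],[0.3,-0.025,0.225,0.12,-1,0,0],[0.3,-0.025,0.225,0.12,-1,0,0],[0.3,-0.025,0.225,0.12,-1,0,0],[0.3,-0.025,0.225,0.12,-1,0,0],[0.3,-0.025,0.225,0.12,-1,0,0],[0.3,-0.025,0.225,0.12,-1,0,0],[0.3,-0.025,0.225,0.12,-1,0,0]])

```text
clock: 1.82
tool_pos: [0.5066, 0.0262, 0.2978]
tool_rot: [-0.056, 1.571, 0.055]
wrist_force: [-0.0, -0.8, 0.2]
width: 0.652
```

```bash
python3 -c "
from h import *
import pickle
s,M=show()
p,d=grab_frame('wrist');cv2.imwrite('pics/w1.png',p);np.save('pics/w1.npy',d);pickle.dump(s,open('pics/w1.pkl','wb'))"
```

```text
t 1.82 pos [0.5066 0.0262 0.2978] zang 4.06 x [-1.1e-03 -5.0e-04 -1.0e+00] F [-0.  -0.8  0.2] T [ 0.05 -0.03 -0.02] w 0.652 j [ 0.05  0.11  1.8  -0.    1.24 -0.02]
```

View pics/w1.png

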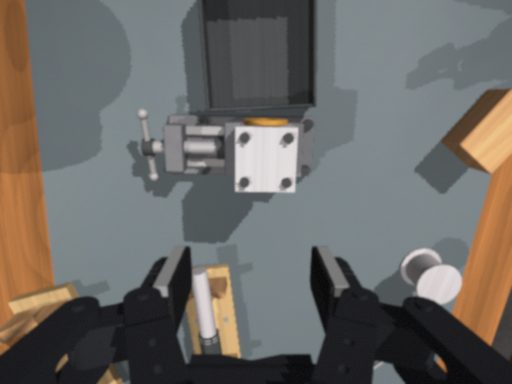

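Run:
```python
from h import *
import pickle
s=pickle.load(open('pics/w1.pkl','rb'));cm=cam("wrist",s)
p=cv2.imread('pics/w1.png');d=np.load('pics/w1.npy');X=cloud(cm,d)
m=((X[...,2]>.112)&(X[...,2]<.13)); m[:, :200]=0;m[:,320:]=0;m[210:]=0
m=m.astype(np.uint8);n,l,st,_=cv2.connectedComponentsWithStats(m);i=1+np.argmax(st[1:,4]);m=(l==i)
print("ztop",np.median(X[m][:,2]),st[i])
g=cv2.morphologyEx(m.astype(np.uint8),cv2.MORPH_CLOSE,np.ones((7,7)))
c=max(cv2.findContours(g,cv2.RETR_EXTERNAL,cv2.CHAIN_APPROX_NONE)[0],key=cv2.contourArea)
W=onplane(cm,c.reshape(-1,2),.12)
r=cv2.minAreaRect((W[:,:2]*1000).astype(np.float32));print("rect depth",r)
h=cv2.cvtColor(p,cv2.COLOR_BGR2HSV)
m=((h[...,1]<40)&(h[...,2]>170));m[:, :215]=0;m[:,310:]=0;m[205:]=0;m[:115]=0
g=cv2.morphologyEx(m.astype(np.uint8),cv2.MORPH_CLOSE,np.ones((9,9)))
c=max(cv2.findContours(g,cv2.RETR_EXTERNAL,cv2.CHAIN_APPROX_NONE)[0],key=cv2.contourArea)
print(cv2.boundingRect(c))
W=onplane(cm,c.reshape(-1,2),.12)
r=cv2.minAreaRect((W[:,:2]*1000).astype(np.float32));print("rect col",r)
# top camera same
cm=cam("top");p=cv2.imread('pics/top0.png');h=cv2.cvtColor(p,cv2.COLOR_BGR2HSV)
m=((h[...,1]<40)&(h[...,2]>150));m[:, :235]=0;m[:,285:]=0;m[200:]=0;m[:165]=0
g=cv2.morphologyEx(m.astype(np.uint8),cv2.MORPH_CLOSE,np.ones((5,5)))
c=max(cv2.findContours(g,cv2.RETR_EXTERNAL,cv2.CHAIN_APPROX_NONE)[0],key=cv2.contourArea);print(cv2.boundingRect(c))
W=onplane(cm,c.reshape(-1,2),.12)
r=cv2.minAreaRect((W[:,:2]*1000).astype(np.float32));print("top",r)
# scene flange ellipse
cm=cam("scene");p=cv2.imread('pics/scene0.png');h=cv2.cvtColor(p,cv2.COLOR_BGR2HSV)
m=((h[...,1]>110)&(h[...,0]>8)&(h[...,0]<30));m[:, :255]=0;m[:,285:]=0;m[220:]=0;m[:190]=0
c=max(cv2.findContours(m.astype(np.uint8),cv2.RETR_EXTERNAL,cv2.CHAIN_APPROX_NONE)[0],key=cv2.contourArea)
e=cv2.fitEllipse(c);print("flange",e)
o,rr=rays(cm,[e[0]]);t=np.linspace(0,1,2)
yf=.04+.038
for yf in(.075,.08):
    print(yf,o+rr[0]*((yf-o[1])/rr[0,1]))
```

```text
ztop 0.12088492960957054 [ 235  126   63   66 3997]
rect depth ((519.96142578125, 45.10785675048828), (59.98884201049805, 64.67402648925781), 3.333188533782959)
(235, 126, 63, 67)
rect col ((520.2392578125, 44.87913513183594), (60.51640701293945, 64.88260650634766), 3.333672285079956)
(245, 175, 25, 23)
top ((518.787109375, 43.66764831542969), (57.987667083740234, 62.418792724609375), 3.2931249141693115)
flange ((269.48291015625, 203.1410369873047), (10.39392375946045, 18.333642959594727), 43.890438079833984)
0.075 [0.51227552 0.075      0.08163564]
0.08 [0.51655675 0.08       0.08911681]
```

```bash
python3 -c "
from h import *
print(state()['joint_velocities'].round(3))
go([.462,-.205,.22],9.5)"
```

```text
[-0.007 -0.004 -0.001  0.004 -0.002  0.003]
t 1.87 pos [0.5066 0.026  0.2978] zang 4.02 x [-9.e-04 -4.e-04 -1.e+00] F [-0.2 -0.4 -0.2] T [ 0.01 -0.01  0.01] w 0.653 j [ 0.05  0.11  1.8  -0.    1.24 -0.02]
move mm [  78.  -227.3  -60.7] turn [-5.48 -0.05  0.02]
```

Call:
carry_out(series=[[0.2,0.078,-0.227,-0.061,-5.5,0,0],[0.2,0.078,-0.227,-0.061,-5.5,0,0],[0.2,0.078,-0.227,-0.061,-5.5,0,0],[0.2,0.078,-0.227,-0.061,-5.5,0,0],[0.2,0.078,-0.227,-0.061,-5.5,0,0],[0.2,0.078,-0.227,-0.061,-5.5,0,0],[0.2,0.078,-0.227,-0.061,-5.5,0,0],[0.2,0.078,-0.227,-0.061,-5.5,0,0],[0.2,0.078,-0.227,-0.061,-5.5,0,0],[0.2,0.078,-0.227,-0.061,-5.5,0,0]])

```text
clock: 2.7
tool_pos: [0.4627, -0.2033, 0.2206]
tool_rot: [-0.131, 1.566, 0.131]
wrist_force: [0.1, 0.2, -0.4]
width: 0.605
```

```bash
python3 -c "
from h import *
import pickle
s,M=show()
p,d=grab_frame('wrist');cv2.imwrite('pics/w2.png',p);np.save('pics/w2.npy',d);pickle.dump(s,open('pics/w2.pkl','wb'))"
```

```text
t 2.7 pos [ 0.4627 -0.2033  0.2206] zang 9.57 x [ 6.e-04 -0.e+00 -1.e+00] F [ 0.1  0.2 -0.4] T [ 0.03 -0.01 -0.03] w 0.605 j [-0.42  0.18  1.9   0.    1.07 -0.58]
```

View pics/w2.png

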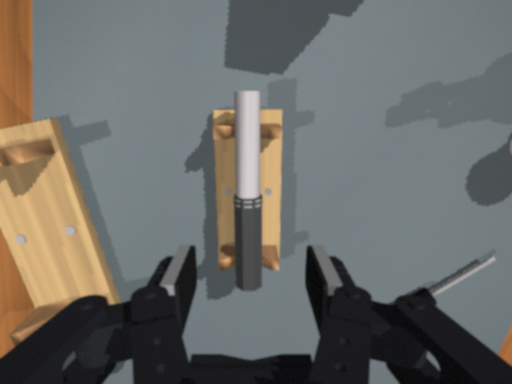

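Run:
```python
from h import *
import pickle
s=pickle.load(open('pics/w2.pkl','rb'));cm=cam("wrist",s)
p=cv2.imread('pics/w2.png');d=np.load('pics/w2.npy');X=cloud(cm,d)
print(p[192:216,247].tolist())
m=((X[...,2]>.0405)&(X[...,2]<.075));m[:,:228]=0;m[:,266]=0;m[300:]=0;m[:80]=0
print("rows",[ (v,np.where(m[v,:270])[0][[0,-1]].tolist() if m[v,:270].any() else None) for v in (88,90,91,92,93,95,105,160,180,200,225,235,284,287,289,290,291,292)])
# axis per row: mid of extents, on plane z=.046
for v in (100,110,160,180,190,215,225,235,280):
    x=np.where(m[v,:270])[0]; a=onplane(cm,[[x[0]-.5,v],[x[-1]+.5,v]],.046)
    print(v,a.mean(0).round(4),np.linalg.norm(a[1]-a[0]).round(4))
# rest base corners
h=cv2.cvtColor(p,cv2.COLOR_BGR2HSV)
g=((h[...,1]>70)&(h[...,0]<30)&(h[...,2]>90));g[:,:205]=0;g[:,290:]=0;g[:100]=0;g[280:]=0
g=cv2.morphologyEx(g.astype(np.uint8),cv2.MORPH_CLOSE,np.ones((35,35)))
c=max(cv2.findContours(g,cv2.RETR_EXTERNAL,cv2.CHAIN_APPROX_NONE)[0],key=cv2.contourArea)
W=onplane(cm,c.reshape(-1,2),.012);print("rest",cv2.minAreaRect((W[:,:2]*1000).astype(np.float32)))
for px in [(247.5,91),(248.5,197),(248.5,290.5)]:
  print(px,onplane(cm,[px],.046)[0].round(4),onplane(cm,[px],.058)[0].round(4),onplane(cm,[px],.06)[0].round(4))
```

```text
[[208, 207, 215], [208, 207, 215], [207, 205, 213], [208, 206, 215], [205, 204, 211], [196, 194, 200], [164, 163, 168], [119, 119, 123], [111, 111, 112], [136, 136, 139], [141, 141, 144], [118, 118, 119], [98, 98, 98], [113, 113, 114], [142, 142, 145], [142, 144, 145], [115, 116, 117], [90, 90, 88], [81, 81, 78], [80, 80, 77], [79, 78, 77], [80, 80, 79], [80, 80, 78], [80, 80, 78]]
rows [(88, None), (90, None), (91, [235, 259]), (92, [234, 259]), (93, [234, 259]), (95, [234, 259]), (105, [234, 259]), (160, [235, 259]), (180, [236, 259]), (200, [234, 261]), (225, [234, 261]), (235, [235, 261]), (284, [236, 261]), (287, [236, 260]), (289, [239, 257]), (290, [241, 255]), (291, [243, 253]), (292, None)]
100 [ 0.4469 -0.1306  0.046 ] 0.0241
110 [ 0.4483 -0.1395  0.046 ] 0.0243
160 [ 0.4565 -0.186   0.046 ] 0.0244
180 [ 0.4603 -0.2056  0.046 ] 0.0238
190 [ 0.462  -0.2157  0.046 ] 0.024
215 [ 0.4663 -0.2419  0.046 ] 0.0287
225 [ 0.4681 -0.2527  0.046 ] 0.0289
235 [ 0.4705 -0.2636  0.046 ] 0.0282
280 [ 0.4798 -0.3158  0.046 ] 0.0284
rest ((464.4621887207031, -230.35086059570312), (72.40653228759766, 184.53111267089844), 10.04358959197998)
(247.5, 91) [ 0.4465 -0.1226  0.046 ] [ 0.4466 -0.1229  0.058 ] [ 0.4467 -0.123   0.06  ]
(248.5, 197) [ 0.4642 -0.2228  0.046 ] [ 0.4637 -0.2193  0.058 ] [ 0.4636 -0.2187  0.06  ]
(248.5, 290.5) [ 0.4819 -0.3287  0.046 ] [ 0.4807 -0.3212  0.058 ] [ 0.4805 -0.32    0.06  ]
```

```bash
python3 -c "
from h import *
go([.4683,-.2528,.075],10.03)"
```

```text
t 2.75 pos [ 0.4629 -0.203   0.2207] zang 9.63 x [ 8.e-04 -1.e-04 -1.e+00] F [ 0.8 -0.6 -0.1] T [ 0.01 -0.   -0.01] w 0.6 j [-0.42  0.18  1.9   0.    1.07 -0.58]
move mm [145.7 -50.   -3.2] turn [-0.4   0.04  0.01]
```

Call:
carry_out(series=[[0.2,0.02,-0.025,-0.002,-0.4,0,0],[0.2,0.05,-0.05,-0.003,-0.4,0,0],[0.2,0.08,-0.05,-0.003,-0.4,0,0],[0.2,0.11,-0.05,-0.003,-0.4,0,0],[0.2,0.13,-0.05,-0.003,-0.4,0,0],[0.2,0.146,-0.05,-0.003,-0.4,0,0],[0.2,0.146,-0.05,-0.003,-0.4,0,0],[0.2,0.146,-0.05,-0.003,-0.4,0,0],[0.2,0.146,-0.05,-0.003,-0.4,0,0],[0.2,0.146,-0.05,-0.003,-0.4,0,0]])

```text
clock: 3.58
tool_pos: [0.4693, -0.2535, 0.0757]
tool_rot: [-0.139, 1.564, 0.136]
wrist_force: [-0.8, -1.1, 0.1]
width: 0.6
```

```bash
python3 -c "
from h import *
import pickle
go([.4683,-.2528,.0273],10.03)
s=state()
p,d=grab_frame('wrist');cv2.imwrite('pics/w3.png',p);pickle.dump(s,open('pics/w3.pkl','wb'))"
```

```text
t 3.58 pos [ 0.4693 -0.2535  0.0757] zang 10.04 x [ 0.0022 -0.0012 -1.    ] F [-0.8 -1.1  0.1] T [-0.01  0.03 -0.  ] w 0.6 j [-0.5   0.42  1.95  0.    0.77 -0.67]
move mm [48.4  0.9 -0.9] turn [0.01 0.11 0.09]
```

View pics/w3.png

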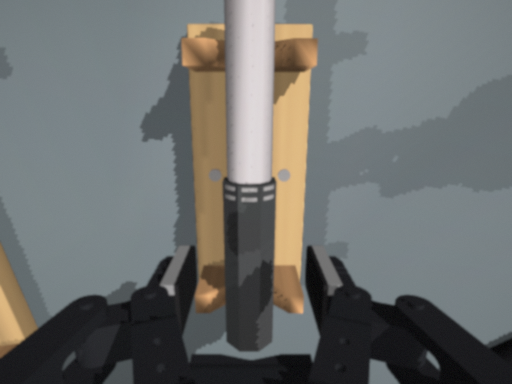

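Call:
carry_out(series=[[0.2,0.02,0.001,-0.001,0,0,0],[0.2,0.04,0.001,-0.001,0,0,0],[0.2,0.048,0.001,-0.001,0,0,0],[0.2,0.048,0.001,-0.001,0,0,0],[0.2,0.048,0.001,-0.001,0,0,0],[-0.4,0.048,0.001,-0.001,0,0,0],[-1,0.048,0.001,-0.001,0,0,0],[-1,0.048,0.001,-0.001,0,0,0],[-1,0.048,0.001,-0.001,0,0,0],[-1,0.048,0.001,-0.001,0,0,0]], squeeze=70)

```text
clock: 4.47
tool_pos: [0.4684, -0.253, 0.0275]
tool_rot: [-0.138, 1.564, 0.136]
wrist_force: [1.6, 2.4, 7.3]
width: 0.317
```

```bash
python3 -c "
from h import *
show()"
```

```text
t 4.47 pos [ 0.4684 -0.253   0.0275] zang 9.99 x [ 0.0028 -0.0012 -1.    ] F [1.6 2.4 7.3] T [ 0.35 -0.3   0.01] w 0.317 j [-0.5   0.5   1.98  0.    0.67 -0.67]
```

Call:
carry_out(series=[[-1,-0.005,0,0,0,0,0],[-1,-0.015,0,0,0,0,0],[-1,-0.03,0,0,0,0,0],[-1,-0.044,0,0,0,0,0],[-1,-0.044,0.02,0.013,0,0,0],[-1,-0.044,0.045,0.026,2,0,0],[-1,-0.044,0.07,0.04,4,0,0],[-1,-0.044,0.08,0.044,6,0,0],[-1,-0.044,0.08,0.044,6.66,0,0],[-1,-0.044,0.08,0.044,6.66,0,0]])

```text
clock: 5.3
tool_pos: [0.4963, -0.1658, 0.0706]
tool_rot: [-0.047, 1.571, 0.047]
wrist_force: [-0.1, -0.5, -3.2]
width: 0.313
```

```bash
python3 -c "
from h import *
import pickle
go([.5311,-.1437,.0715],3.33)
s=state()
p,d=grab_frame('wrist');cv2.imwrite('pics/w4.png',p);np.save('pics/w4.npy',d);pickle.dump(s,open('pics/w4.pkl','wb'))
p,d=grab_frame('scene');cv2.imwrite('pics/s4.png',cv2.resize(p[90:260,170:345],None,fx=3.4,fy=3.4,interpolation=2))"
```

```text
t 5.3 pos [ 0.4963 -0.1658  0.0706] zang 3.42 x [-2.e-04 -2.e-04 -1.e+00] F [-0.1 -0.5 -3.2] T [-0.07  0.03 -0.01] w 0.313 j [-0.33  0.41  1.98 -0.    0.75 -0.38]
move mm [-0.9 19.9 36.1] turn [ 0.09 -0.01  0.01]
```

View pics/w4.png

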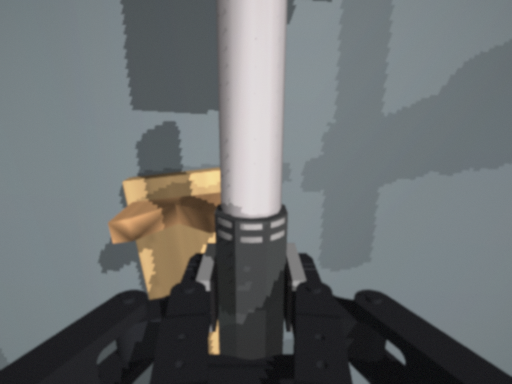

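View pics/s4.png

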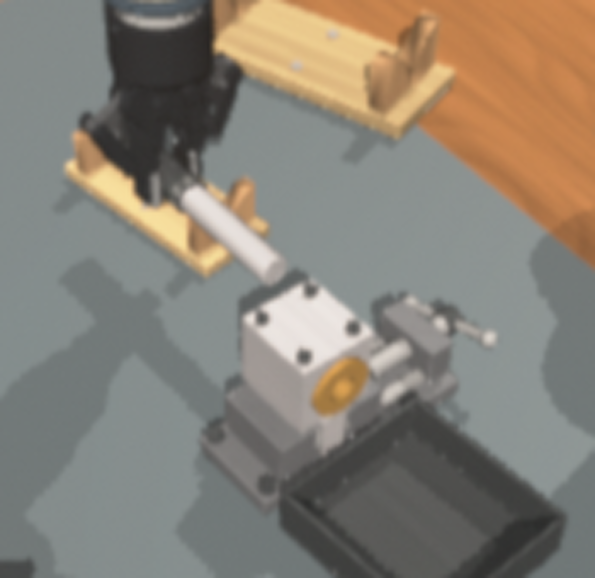

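Run:
```python
from h import *
import pickle
s=pickle.load(open('pics/w4.pkl','rb'));d=np.load('pics/w4.npy')
k,dc,_=cam("wrist",s);cm=(k,dc,get_calibration("wrist")["T_tool_cam"])
X=cloud(cm,d) # tool frame
m=(X[...,0]>-.045)&(X[...,0]<0.0);m[:,:205]=0;m[:,300:]=0
print("depth along axis, tool coords")
for v in (5,20,50,80,110,140,170,195):
    x=np.where(m[v])[0];P=X[v,x];mid=P[len(P)//2]
    # limb rays at axis depth x=-.0187
    o,r=rays(cm,[[x[0]-.5,v],[x[-1]+.5,v]]); q=o+r*((-.0187-o[0])/r[:,0])[:,None]
    print(v,x[0],x[-1],"mid z %.4f y %.4f w %.4f"%(q[:,2].mean(),mid[1],np.ptp(q[:,2])),"top x %.4f"%np.percentile(P[:,0],3))
```

```text
depth along axis, tool coords
5 216 286 mid z 0.0002 y 0.1017 w 0.0241 top x -0.0316
20 216 286 mid z 0.0002 y 0.0973 w 0.0243 top x -0.0317
50 217 285 mid z 0.0002 y 0.0890 w 0.0241 top x -0.0312
80 218 284 mid z 0.0002 y 0.0800 w 0.0240 top x -0.0313
110 218 283 mid z 0.0000 y 0.0706 w 0.0242 top x -0.0316
140 219 282 mid z 0.0001 y 0.0607 w 0.0240 top x -0.0314
170 220 281 mid z 0.0001 y 0.0505 w 0.0239 top x -0.0314
195 221 281 mid z 0.0003 y 0.0415 w 0.0240 top x -0.0310
```

Call:
carry_out(series=[[-1,-0.0005,0.005,0.015,-0.1,0,0],[-1,-0.0005,0.015,0.03,-0.1,0,0],[-1,-0.0005,0.02,0.036,-0.1,0,0],[-1,-0.0005,0.02,0.036,-0.1,0,0],[-1,-0.0005,0.02,0.036,-0.1,0,0],[-1,-0.0005,0.02,0.036,-0.1,0,0],[-1,-0.0005,0.02,0.036,-0.1,0,0],[-1,-0.0005,0.02,0.036,-0.1,0,0],[-1,-0.0005,0.02,0.036,-0.1,0,0],[-1,-0.0005,0.02,0.036,-0.1,0,0]])

```text
clock: 6.23
tool_pos: [0.531, -0.1442, 0.0707]
tool_rot: [-0.047, 1.57, 0.047]
wrist_force: [0.5, -0.4, -3.4]
width: 0.313
```

```bash
python3 -c "
from h import *
import pickle
s,M=show()
p,d=grab_frame('wrist');cv2.imwrite('pics/w5.png',p);np.save('pics/w5.npy',d);pickle.dump(s,open('pics/w5.pkl','wb'))
p,d=grab_frame('top');cv2.imwrite('pics/t5.png',cv2.resize(p[150:260,200:400],None,fx=4,fy=4,interpolation=2))
go([.5311,-.1437,.071],3.33)"
```

```text
t 6.23 pos [ 0.531  -0.1442  0.0707] zang 3.42 x [-0. -0. -1.] F [ 0.5 -0.4 -3.4] T [0.01 0.03 0.02] w 0.313 j [-0.27  0.45  1.92 -0.    0.78 -0.33]
t 6.33 pos [ 0.5311 -0.1441  0.0707] zang 3.43 x [ 0. -0. -1.] F [ 0.2  0.1 -4. ] T [-0.04 -0.04  0.01] w 0.314 j [-0.27  0.45  1.92 -0.    0.78 -0.33]
move mm [-0.3  0.4  0. ] turn [0.1 0.  0. ]
```

View pics/w5.png

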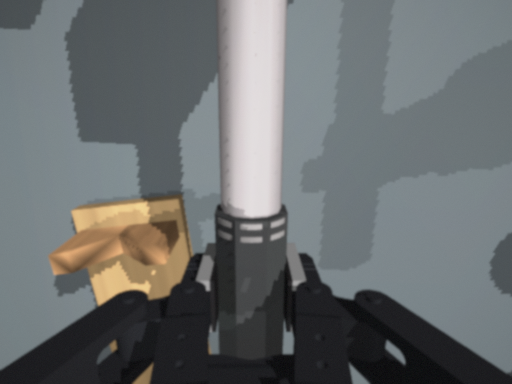

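View pics/t5.png

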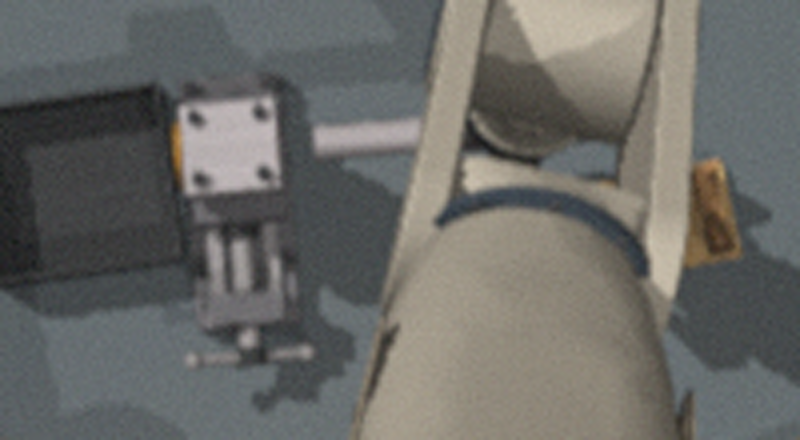

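Call:
carry_out(series=[[-1,0,0.008,0,0,0,0],[-1,0,0.016,0,0,0,0],[-1,0,0.02,0,0,0,0],[-1,0,0.022,0,0,0,0],[-1,0,0.024,0,0,0,0],[-1,0,0.026,0,0,0,0],[-1,0,0.028,0,0,0,0],[-1,0,0.03,0,0,0,0],[-1,0,0.032,0,0,0,0],[-1,0,0.034,0,0,0,0]])

```text
clock: 7.17
tool_pos: [0.5297, -0.1115, 0.0709]
tool_rot: [-0.05, 1.569, 0.046]
wrist_force: [-0.0, -9.6, -3.9]
width: 0.314
```

```bash
python3 -c "
from h import *
show()
p,d=grab_frame('scene');cv2.imwrite('pics/s6.png',cv2.resize(p[90:260,170:345],None,fx=3.4,fy=3.4,interpolation=2))
show()"
```

```text
t 7.17 pos [ 0.5297 -0.1115  0.0709] zang 3.49 x [ 0.0012 -0.0023 -1.    ] F [-0.  -9.6 -3.9] T [-1.56  0.02  0.09] w 0.314 j [-0.21  0.43  1.94 -0.    0.77 -0.27]
t 7.22 pos [ 0.5295 -0.1111  0.0709] zang 3.47 x [ 9.0e-04 -1.9e-03 -1.0e+00] F [ 0.9 -6.9 -3.8] T [-1.12 -0.02  0.1 ] w 0.31 j [-0.21  0.43  1.94 -0.    0.77 -0.27]
```

View pics/s6.png

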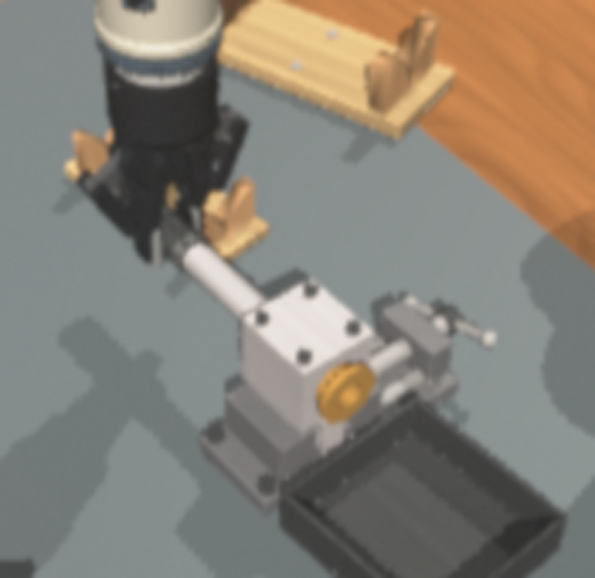

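Call:
carry_out(series=[[-1,0,0.004,0,0,0,0],[-1,0,0.008,0,0,0,0],[-1,0,0.012,0,0,0,0],[-1,0,0.016,0,0,0,0],[-1,0,0.02,0,0,0,0],[-1,0,0.024,0,0,0,0],[-1,0,0.028,0,0,0,0],[-1,0,0.032,0,0,0,0],[-1,0,0.036,0,0,0,0],[-1,0,0.04,0,0,0,0]])

```text
clock: 8.05
tool_pos: [0.5273, -0.0715, 0.0709]
tool_rot: [-0.05, 1.569, 0.046]
wrist_force: [-0.1, -10.7, -3.1]
width: 0.311
```

```bash
python3 -c "
from h import *
show()
p,d=grab_frame('scene');cv2.imwrite('pics/s7.png',cv2.resize(p[90:260,170:345],None,fx=3.4,fy=3.4,interpolation=2))
b=np.array([-.0581,.9983]);C=np.array([.5201,.045])
s=state();v=s['tool_pos'][:2]-C;print('nose past entry mm',(v@b+.132+.032)*1000,'lateral',(v@np.array([.9983,.0581]))*1000)"
```

```text
t 8.05 pos [ 0.5273 -0.0715  0.0709] zang 3.49 x [ 0.0011 -0.0022 -1.    ] F [ -0.1 -10.7  -3.1] T [-1.55  0.01  0.08] w 0.311 j [-0.14  0.42  1.96 -0.    0.76 -0.19]
nose past entry mm 48.151606373159005 lateral 0.2229351007360768
```

View pics/s7.png

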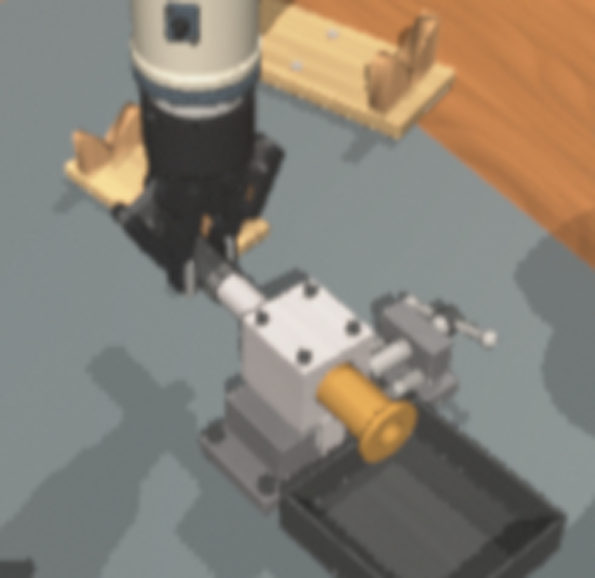

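Call:
carry_out(series=[[-1,0,0.003,0,0,0,0],[-1,0,0.006,0,0,0,0],[-1,0,0.009,0,0,0,0],[-1,0,0.011,0,0,0,0],[-1,0,0.013,0,0,0,0],[-1,0,0.014,0,0,0,0],[-1,0,0.015,0,0,0,0],[-1,0,0.016,0,0,0,0],[-1,0,0.016,0,0,0,0],[-1,0,0.016,0,0,0,0]])

```text
clock: 8.93
tool_pos: [0.5258, -0.0542, 0.0706]
tool_rot: [-0.047, 1.57, 0.047]
wrist_force: [-0.1, 0.2, -3.3]
width: 0.312
```

```bash
python3 -c "
from h import *
show()
p,d=grab_frame('scene');cv2.imwrite('pics/s8.png',cv2.resize(p[90:260,170:345],None,fx=3.4,fy=3.4,interpolation=2))
b=np.array([-.0581,.9983]);C=np.array([.5201,.045])
s=state();v=s['tool_pos'][:2]-C;print('nose past entry mm',(v@b+.132+.032)*1000,'lateral',(v@np.array([.9983,.0581]))*1000)"
```

```text
t 8.93 pos [ 0.5258 -0.0542  0.0706] zang 3.44 x [-0.  0. -1.] F [-0.1  0.2 -3.3] T [-0.05  0.02  0.03] w 0.312 j [-0.11  0.42  1.96  0.    0.76 -0.17]
nose past entry mm 64.62791097499974 lateral -0.07374084705033566
```

View pics/s8.png

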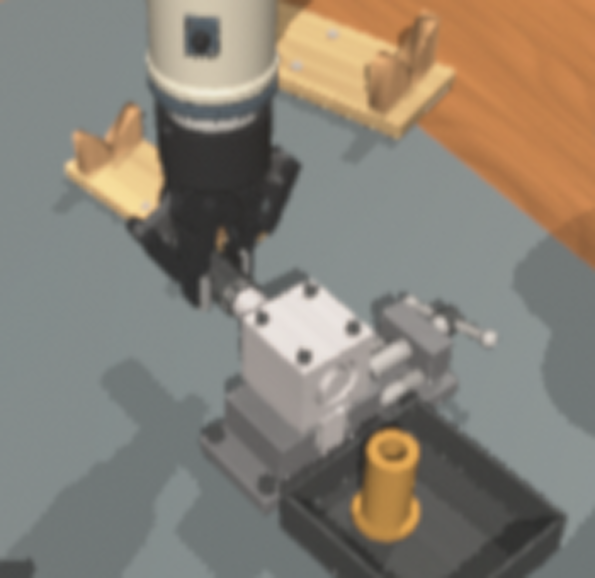

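Call:
carry_out(series=[[-1,0,-0.005,0,0,0,0],[-1,0,-0.015,0,0,0,0],[-1,0,-0.028,0,0,0,0],[-1,0,-0.042,0,0,0,0],[-1,0,-0.056,0,0,0,0],[-1,0,-0.07,0,0,0,0],[-1,0,-0.08,0,0,0,0],[-1,0,-0.088,0,0,0,0],[-1,0,-0.09,0,0,0,0],[-1,0,-0.09,0,0,0,0]])

```text
clock: 9.82
tool_pos: [0.5311, -0.1447, 0.0706]
tool_rot: [-0.046, 1.57, 0.046]
wrist_force: [0.0, 0.5, -3.7]
width: 0.314
```

```bash
python3 -c "
from h import *
import pickle
go([.4683,-.2528,.0755],10.0)
s=state()
p,d=grab_frame('wrist');cv2.imwrite('pics/w9.png',p);np.save('pics/w9.npy',d);pickle.dump(s,open('pics/w9.pkl','wb'))"
sed -n 1,3p /dev/null
python3 - <<'E'
from h import *
import pickle
s=pickle.load(open('pics/w9.pkl','rb'));d=np.load('pics/w9.npy');p=cv2.imread('pics/w9.png')
k,dc,_=cam("wrist",s);cm=(k,dc,get_calibration("wrist")["T_tool_cam"])
X=cloud(cm,d);m=(X[...,0]>-.045)&(X[...,0]<0.0);m[:,:205]=0;m[:,300:]=0
for v in (5,50,110,170,195):
    x=np.where(m[v])[0];P=X[v,x]
    o,r=rays(cm,[[x[0]-.5,v],[x[-1]+.5,v]]); q=o+r*((-.0187-o[0])/r[:,0])[:,None]
    print(v,x[0],x[-1],"z %.4f"%q[:,2].mean(),"top x %.4f"%np.percentile(P[:,0],3))
p4=cv2.imread('pics/w4.png')
for q in(p4,p): print(q[204:216,250,0].tolist())
E
```

```text
t 9.82 pos [ 0.5311 -0.1447  0.0706] zang 3.37 x [-0.e+00  1.e-04 -1.e+00] F [ 0.   0.5 -3.7] T [0.02 0.01 0.04] w 0.314 j [-0.27  0.45  1.92  0.    0.78 -0.33]
move mm [  -4.9 -104.2  -69.1] turn [-6.63 -0.   -0.01]
5 216 286 z 0.0002 top x -0.0316
50 217 285 z 0.0002 top x -0.0318
110 218 283 z 0.0000 top x -0.0311
170 220 281 z 0.0001 top x -0.0315
195 221 281 z 0.0003 top x -0.0314
[220, 221, 220, 221, 220, 221, 221, 221, 221, 219, 213, 200]
[221, 221, 222, 221, 221, 222, 222, 222, 222, 221, 215, 202]
```

Call:
carry_out(series=[[-1,0,-0.015,-0.01,-1,0,0],[-1,0,-0.035,-0.023,-2,0,0],[-1,0,-0.06,-0.04,-3.5,0,0],[-1,0,-0.085,-0.056,-5,0,0],[-1,0,-0.1,-0.066,-6,0,0],[-1,0,-0.104,-0.069,-6.6,0,0],[-1,0,-0.104,-0.069,-6.6,0,0],[-1,0,-0.104,-0.069,-6.6,0,0],[-1,0,-0.104,-0.069,-6.6,0,0],[-1,0,-0.104,-0.069,-6.6,0,0]])

```text
clock: 10.7
tool_pos: [0.4691, -0.251, 0.0706]
tool_rot: [-0.138, 1.566, 0.138]
wrist_force: [-0.0, 0.2, -3.7]
width: 0.314
```

```bash
python3 -c "
from h import *
go([.4684,-.253,.0275],9.99)
p,d=grab_frame('scene');cv2.imwrite('pics/s10.png',cv2.resize(p[90:260,170:345],None,fx=3.4,fy=3.4,interpolation=2))"
```

```text
t 10.7 pos [ 0.4691 -0.251   0.0706] zang 10.09 x [ 1.e-04  2.e-04 -1.e+00] F [-0.   0.2 -3.7] T [ 0.   -0.04  0.06] w 0.314 j [-0.49  0.42  1.96  0.    0.76 -0.67]
move mm [43.1 -1.8 -1.1] turn [ 0.1   0.01 -0.01]
```

View pics/s10.png

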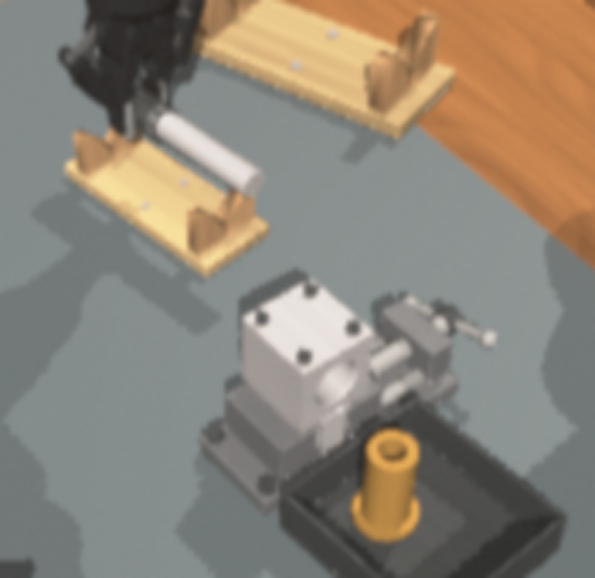

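Call:
carry_out(series=[[-1,0.004,-0.0018,-0.001,0.1,0,0],[-1,0.012,-0.0018,-0.001,0.1,0,0],[-1,0.02,-0.0018,-0.001,0.1,0,0],[-1,0.028,-0.0018,-0.001,0.1,0,0],[-1,0.034,-0.0018,-0.001,0.1,0,0],[-1,0.038,-0.0018,-0.001,0.1,0,0],[-1,0.04,-0.0018,-0.001,0.1,0,0],[-1,0.041,-0.0018,-0.001,0.1,0,0],[-1,0.042,-0.0018,-0.001,0.1,0,0],[-1,0.042,-0.0018,-0.001,0.1,0,0]])

```text
clock: 11.58
tool_pos: [0.468, -0.2541, 0.0287]
tool_rot: [-0.136, 1.566, 0.136]
wrist_force: [-0.6, 0.6, -3.4]
width: 0.31
```

```bash
python3 -c "
from h import *
go([.4684,-.253,.0275],9.99)"
```

```text
t 11.58 pos [ 0.468  -0.2541  0.0287] zang 9.93 x [ 2.e-04 -2.e-04 -1.e+00] F [-0.6  0.6 -3.4] T [0.   0.02 0.06] w 0.31 j [-0.5   0.49  1.97 -0.    0.67 -0.67]
move mm [1.2 1.  0.6] turn [-0.06  0.01  0.01]
```

Call:
carry_out(series=[[-1,0.0004,0.001,0.0004,0,0,0],[-1,0.0008,0.001,0.0004,0,0,0],[-1,0.001,0.001,0.0004,0,0,0],[-1,0.0012,0.001,0.0004,0,0,0],[-1,0.0014,0.001,0.0004,0,0,0],[-1,0.0016,0.001,0.0004,0,0,0],[-1,0.0016,0.001,0.0004,0,0,0],[-1,0.0016,0.001,0.0004,0,0,0],[-1,0.0016,0.001,0.0004,0,0,0],[-1,0.0016,0.001,0.0004,0,0,0]])

```text
clock: 12.42
tool_pos: [0.4683, -0.2529, 0.0275]
tool_rot: [-0.136, 1.566, 0.136]
wrist_force: [-1.3, 2.0, 5.3]
width: 0.31
```

```bash
python3 -c "
from h import *
go([.4684,-.253,.0275],9.99)"
```

```text
t 12.42 pos [ 0.4683 -0.2529  0.0275] zang 9.93 x [ 5.e-04 -2.e-04 -1.e+00] F [-1.3  2.   5.3] T [0.24 0.18 0.12] w 0.31 j [-0.5   0.5   1.97  0.    0.67 -0.67]
move mm [ 0.  -0.1  0.1] turn [-0.06  0.03  0.01]
```

Call:
carry_out(series=[[-0.3,0,0,0,0,0,0],[-0.2,0,0,0,0,0,0],[-0.1,0,0,0,0,0,0],[0,0,0,0,0,0,0],[0.1,0,0,0,0,0,0],[0.2,0,0,0,0,0,0],[0.2,0,0,0,0,0,0],[0.2,0,0,0,0,0,0],[0.2,0,0,0,0,0,0],[0.2,0,0,0,0,0,0]])

```text
clock: 13.25
tool_pos: [0.4681, -0.2529, 0.0271]
tool_rot: [-0.136, 1.567, 0.136]
wrist_force: [-0.2, -0.7, -0.8]
width: 0.604
```

```bash
python3 -c "
from h import *
go([.4627,-.2033,.2206],9.57)"
```

```text
t 13.25 pos [ 0.4681 -0.2529  0.0271] zang 9.93 x [-0.  0. -1.] F [-0.2 -0.7 -0.8] T [-0.01  0.07  0.05] w 0.604 j [-0.5   0.5   1.97 -0.    0.67 -0.67]
move mm [-193.5   49.8    3.3] turn [ 0.36 -0.   -0.  ]
```

Free of the drift; rising straight up, then to the earlier viewing pose.

Call:
carry_out(series=[[0.2,-0.01,0,0,0,0,0],[0.2,-0.03,0,0,0,0,0],[0.2,-0.06,0,0,0,0,0],[0.2,-0.095,0,0,0,0,0],[0.2,-0.13,0.02,0.001,0,0,0],[0.2,-0.165,0.04,0.002,0.2,0,0],[0.2,-0.185,0.05,0.003,0.4,0,0],[0.2,-0.193,0.05,0.003,0.4,0,0],[0.2,-0.193,0.05,0.003,0.4,0,0],[0.2,-0.193,0.05,0.003,0.4,0,0]])

```text
clock: 14.08
tool_pos: [0.4623, -0.2034, 0.22]
tool_rot: [-0.131, 1.566, 0.131]
wrist_force: [-0.8, 0.3, 0.3]
width: 0.604
```

Run:
```python
from h import *
s,M=show()
p,d=grab_frame('wrist');cv2.imwrite('pics/w14.png',p);cm=cam("wrist",s);X=cloud(cm,d)
m=((X[...,2]>.0405)&(X[...,2]<.075));m[:,:228]=0;m[:,266]=0;m[300:]=0;m[:80]=0
print([ (v,np.where(m[v,:270])[0][[0,-1]].tolist() if m[v,:270].any() else None) for v in (88,89,90,91,92,93,288,289,290,291,292)])
for v in (100,160,190,225,280):
    x=np.where(m[v,:270])[0]; a=onplane(cm,[[x[0]-.5,v],[x[-1]+.5,v]],.046)
    print(v,a.mean(0).round(4),"top z",np.percentile(X[v,x,2],95).round(4))
p,d=grab_frame('scene');cv2.imwrite('pics/s14.png',p)
p,d=grab_frame('top');cv2.imwrite('pics/t14.png',p)
X=cloud(cam("top"),d)
reg=np.zeros((384,512),bool);reg[150:260,180:290]=1
m=(reg&(X[...,2]<.045)&(X[...,2]>.033)).astype(np.uint8);n,l,st,_=cv2.connectedComponentsWithStats(m)
i=1+np.argmax(st[1:,4]);print("tray",cv2.minAreaRect((X[l==i][:,:2]*1000).astype(np.float32)),st[i])
a=cv2.imread('pics/top0.png').astype(int);print(show()[0]['clock'])
```

```text
t 14.08 pos [ 0.4623 -0.2034  0.22  ] zang 9.55 x [ 4.e-04 -4.e-04 -1.e+00] F [-0.8  0.3  0.3] T [-0.01 -0.03 -0.03] w 0.604 j [-0.42  0.18  1.9  -0.    1.07 -0.58]
[(88, None), (89, None), (90, None), (91, [235, 259]), (92, [234, 260]), (93, [234, 260]), (288, [237, 260]), (289, [239, 258]), (290, [241, 256]), (291, [243, 254]), (292, None)]
100 [ 0.4474 -0.1306  0.046 ] top z 0.0588
160 [ 0.4566 -0.1859  0.046 ] top z 0.0592
190 [ 0.4616 -0.2157  0.046 ] top z 0.0592
225 [ 0.4682 -0.2525  0.046 ] top z 0.0617
280 [ 0.4793 -0.3156  0.046 ] top z 0.0617
tray ((534.4823608398438, 217.4976806640625), (56.65912628173828, 110.60966491699219), 57.738929748535156) [192 174  25  34  89]
t 14.23 pos [ 0.4616 -0.2033  0.2185] zang 9.51 x [-0.0025  0.001  -1.    ] F [ 0.9 -0.4  0. ] T [-0.01  0.05 -0.01] w 0.6 j [-0.42  0.18  1.9  -0.    1.07 -0.58]
14.2333
```

View pics/w14.png

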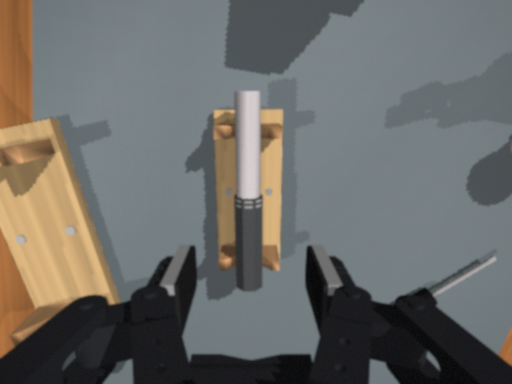

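View pics/s14.png

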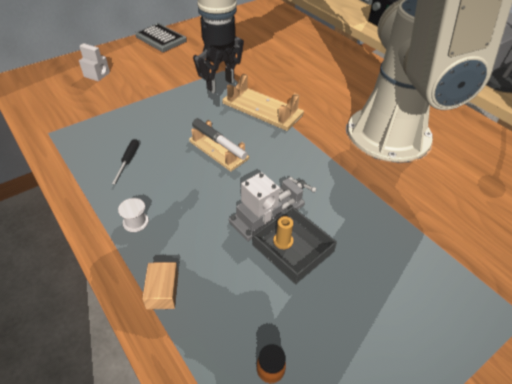

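View pics/t14.png

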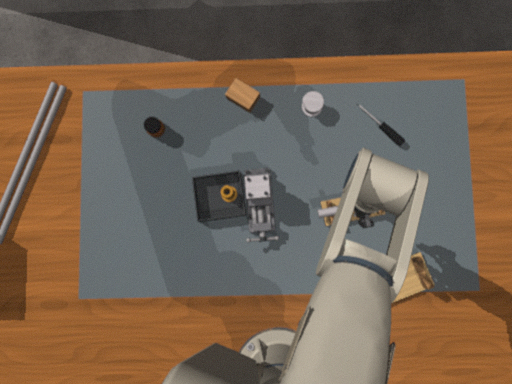

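```bash
python3 -c "
from workcell import *
print(sign_off())"
```

```text
the job is handed in; nothing more can be done
None
```

The bush is out and the job is handed in at about 14.2 s of the 48 s allowed. I took the drift from the smaller V-rest and pushed the bush out flange first. The push force was about 10 N with the drift on the bore axis to within 0.3 mm. I then drew the drift back out and laid it in its rest.

**Bush:** the scene and top pictures show it standing upright on its flange inside the tray. Only the drift touched it.

**Drift:** from the same viewing pose as before, its axis lies within about 0.5 mm of where it first lay, with the same yaw. It did not slip in the grip, and the gripper was clear of it.

**Other things on the bench:** the tray, reel, wood block, jar and screwdriver look unmoved in the pictures, compared by eye.

**Checks that failed or disagreed:**
- The depth fit of the tray rim in the last top view gave a meaningless box, because too few pixels matched. The tray's position therefore rests only on comparing the pictures.
- Before the push, the scene camera put the bore centre about 3.5 mm higher than the stated 90 mm. I used 90 mm, which agreed with the measured block top, and the push went through freely.

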